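# Check that a cart's brake lever stops short of the bar

### The arm

A 6-joint arm with a two-finger parallel gripper is mounted at the origin on the work surface. World frame = base frame: x ahead of the robot, y to its left, z up, the work surface at z = 0. Lengths are in mm, angles in rad, forces in N, time in s.
With the tool pointing down it reaches from about 275 to 750 mm from the base axis. Payload 10.2 kg.
Tool frame: the origin (TCP) lies at the very end of the fingers, on their centre line; the grasp point (between the pads) lies 19 mm behind it; x points along the fingers, z is the direction in which the jaws open and shut, and the axes are right-handed (so a half turn about x gives the same grasp; the last joint's range is limited). The gripper opens to 85 mm and grips with 20 to 120 N. Pads are 22 mm wide; open, the fingers measure 114 mm over their backs; the gripper's body (76 mm by 85 mm) begins 54 mm behind the grasp point. The pads swing forward as they close: fully open they stand 13 mm farther back than shut.
Start: joints at [0.982, 0.313, 1.498, -0, 1.331, -0.223], TCP at [187.804, 490.266, 231.294] pointing down, gripper open.
Joint ranges: [-2.94, 2.94], [-0.97, 2.17], [0.19, 2.56], [-1.23, 4.37], [0.02, 3.11], [-2.88, 2.88]. Speed limits (rad/s): [2.39, 2.39, 3.01, 3.14, 3.14, 3.14].

### API

Orientations are given as a unit quaternion [w, x, y, z].
In Python, from rig import sense, vision, job gives the robot as it stands. The module is installed in compiled form; this text tells all that it offers.
- The arm moves only by the shell command python3 -m pendant 'ROWS' [FORCE]. ROWS is JSON, a list of rows, each a list of 7 numbers: the turn, a rotation vector about the tool's x, y, z in rad, then the shift along the tool's x, y, z in cm, then the opening, from 0 (shut) to 1 (fully open). A call has exactly 5 rows; each row is the pose to reach, as a shift and turn from the pose commanded when the call began, along the tool's axes at that moment; what a row does not reach only later rows make up. A row lasts 1/8 s, in which the tool goes at most 62.5 mm and 10.7 degrees, less where a joint would pass 70% of its speed; a pose out of reach is approached as far as the arm can. A call with a gripper value outside its range is refused whole. The fingers move at their own pace and stop on an object; FORCE is the grip in N (left out, the last holds). Time passes only in rows, so rows that repeat a pose let the fingers close, or fill a call up. It gives the time, the measured TCP pose, the force and the opening at its end, in the units of the state.
- sense(): the state, without advancing time (a new reading comes with each control period).
- vision.capture(name): name is "scene" or "top"; returns the picture (400x640x3 uint8, red, green, blue); there is no depth.
- vision.calibration(name): a dict with "K" (3x3 intrinsics, pixels), "extrinsics" (4x4, takes a point from camera to world coordinates). Camera axes: x right, y up, looking along -z (the intrinsics and any distortion apply to the point x, -y, -z); pixel columns grow to the right and rows downward; lengths in mm; the calibration is good to about 2 mm. A picture is of the moment at which its call begins. calibration takes no time and is no camera call.
- job.finish_job(): hands the job in, once; it reports no verdict.
The state is a dict: "time_s": time; "joints": joint angles; "dq": joint speeds; "tau": joint torques, N m; "eef_pos": TCP position; "ee_rot": TCP orientation; "force": force on the tool from outside, world axes, zero at the start; "wrist_torque": the same for the moment, N m; "grip_width": opening from 0.0 (shut) to 1.0 (fully open).
Only numpy, scipy, OpenCV 4.12 (cv2) and the standard library are available. Lean on these libraries where they do the work, as an engineer would, in place of code of your own. Each camera call takes 0.05 s, during which the arm holds its last target.

### The job

The push handle of a workshop cart is clamped on the bench for a brake check: with the outside of your fingers, gently press the red-sleeved hand lever in towards the black grip until it meets its stop, let it spring all the way back out, then press it in to the stop a second time and finish while still holding it there, so that the gap left to the bar can be gauged. Only press: do not grip the lever, keep the fingers off the bar and its grip, and leave the flower pot, jar and brick where they stand.

Things in the scene. Friction and masses are not known exactly. Their poses are not given: they have to be found in the camera images.
- handle: Cart push handle in a blue bench clamp, fixed. Origin on the table under the bar's axis, z up; the bar runs along its y. Lever on the bar's +x side, away from the robot. Lever bracket at y = 68 to 98 mm, x to 42 mm; clamp at y = 115 to 215 mm, 172 mm high, foot 130 mm wide in x. Below lever and grip only the bare table.
- bar: The level round bar, 22 mm thick, its axis 120 mm above the table, from y = -115 to +265 mm in the handle's frame (same origin and axes); a black rubber grip 34 mm thick covers y = -115 to +20 mm. Fixed.
- lever (a joint): Hinge of the aluminium lever, upright axis, rad. 0: out, held by a spring; 0.32: fully in, at a rigid stop about 14 mm short of the grip. Clockwise from above. Blade 9 mm thick, 16 high, centred 120 mm above the table, 135 mm from pivot to ball end (20 mm), towards the handle's -y, leaning to +x: 0.40 rad off the bar at 0, 0.08 at the stop. Takes 2 N at the sleeve at first, 5 N near the stop.
- lever_pad (a point): Middle of the outer face (turned away from the bar) of the lever's red sleeve, where to press; moves with the lever, about 30 mm from out to stop. The sleeve is 50 mm long, 12 thick, 19 high, its middle 95 mm from the pivot along the blade; the point lies 6 mm outside the blade's middle plane.
- lever_pivot (a point): The lever's pivot on the bracket, 120 mm above the table, at x = 30, y = 83 mm in the handle's frame. Fixed.
- grip_middle (a point): A point on the bar's axis inside the rubber grip, 120 mm above the table, at x = 0, y = -40 mm in the handle's frame. Fixed.
- pot: Small terracotta flower pot, empty, 72 mm across the rim, 65 mm high, loose; origin at the centre of its underside. A bystander.
- jar: Small amber glass jar with a white cap, 52 mm across, 60 mm high, loose; origin at the centre of its underside. A bystander.
- brick: Piece of brick with a paper band, 75 x 50 x 45 mm high, loose; origin at the centre of its underside. A bystander.

How it is judged (in metres and radians):
On the way, in this order (a step that is already met when the one before it is completed fails the run):
1. the lever is pressed in to its stop by the fingers (joint above 0.285 rad) for a moment (value of joint lever above 0.285 rad and contact force between the fingers and lever above 1 N), for 0.1 s.
2. the lever is let all the way back out (joint below 0.04 rad) (value of joint lever below 0.04 rad), for 0.1 s.
At the end, for the whole second after the job is handed in: The lever is held in at its stop (joint above 0.285 of 0.32 rad) by the fingers, pressing with more than 1 N; pot, jar and brick are within 20 mm of where they stood (all of step 1 and distance of each of pot, jar, brick from where it was at the start of the episode below 0.02 m); the arm keeps its last pose, push and grip.
It fails at once if the fingers press on the bar or its grip (more than 3 N) (contact force between the fingers and bar above 3 N).
It fails at once if the lever is forced or gripped (more than 35 N between the fingers and the lever) (contact force between the fingers and lever above 35 N).
It fails at once if the pot, jar or brick is moved or lifted more than 20 mm (distance of any of pot, jar, brick from where it was at the start of the episode above 0.02 m).
It also fails if it takes over 38 s, if anything falls off the work surface, if the arm or the gripper's body presses on something with over 40 N, if the wrist force passes 120 N, or if a joint passes its speed limit or range.

## Working session

There is one attempt and no reset: what is moved stays moved. The work goes in short steps, Python scripts to look and compute and a shell command to move; the robot and the scene stay as the last step left them, time stands still between calls to the robot, and variables do not carry over. Pictures are saved under pics/ and viewed, and the job is handed in when it is done.

```bash
mkdir -p pics; ls
python3 - <<'E'
from rig import sense, vision, job
import cv2, numpy as np
s=sense();print(s)
for n in ("scene","top"):
    im=vision.capture(n);cv2.imwrite(f"pics/{n}0.png",im[:,:,::-1])
    c=vision.calibration(n);print(n,{k:np.round(v,4).tolist() if not isinstance(v,str) else v for k,v in c.items()})
E
```

```text
pics
{'time_s': 0.0, 'joints': array([ 9.81594489e-01,  3.13445488e-01,  1.49847295e+00,  1.72781271e-05,
        1.33098473e+00, -2.23383621e-01]), 'dq': array([-3.22713058e-05, -1.31132363e-03,  1.98746593e-03, -2.56312879e-04,
       -1.61241646e-03,  8.34956093e-05]), 'tau': array([ 1.81076421e-04, -4.12261891e+01, -2.59752649e+01, -6.26517658e-05,
        4.02520862e-03, -1.36655325e-05]), 'eef_pos': array([187.64726953, 490.03505215, 230.72388262]), 'ee_rot': array([ 0.58217288, -0.40087858,  0.58303815,  0.40054665]), 'force': array([-0.10261872, -0.5760369 ,  0.1975823 ]), 'wrist_torque': array([-0.00841596, -0.05133921,  0.04240663]), 'grip_width': 0.9998470672283188}
scene {'K': [[367.2084, 0.0, 328.2884], [0.0, 367.2084, 193.1232], [0.0, 0.0, 1.0]], 'extrinsics': [[-0.7906, -0.4194, 0.4461, 981.0844], [0.6122, -0.5537, 0.5644, 419.9234], [0.0103, 0.7194, 0.6946, 662.0648], [0.0, 0.0, 0.0, 1.0]]}
top {'K': [[496.5294, 0.0, 322.8189], [0.0, 496.5294, 200.0059], [0.0, 0.0, 1.0]], 'extrinsics': [[0.0246, 0.9829, -0.1827, 396.4794], [-0.9996, 0.0212, -0.0205, -17.7067], [-0.0163, 0.1831, 0.983, 1257.1197], [0.0, 0.0, 0.0, 1.0]]}
```

View pics/scene0.png

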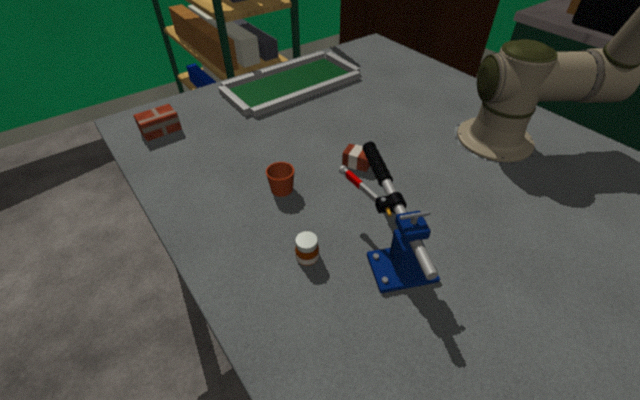

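View pics/top0.png

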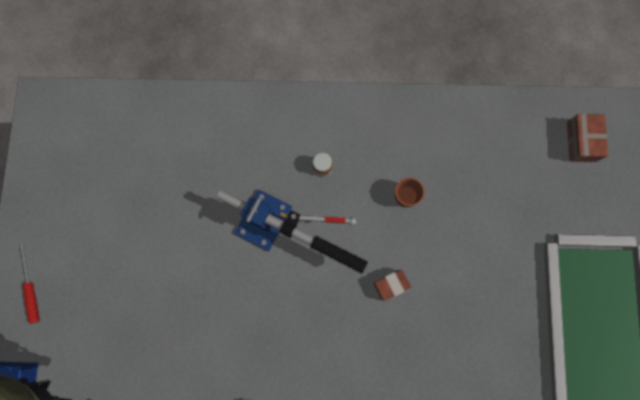

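The scene view shows the handle with its red sleeve at about (350,178) and the black grip at (375,160). In the top view the bar runs from (220,195) to (365,267), with the sleeve at (335,220), ball at (352,221), pot at (408,192), jar at (322,163) and brick at (393,285). The robot is at lower left.

```bash
cat > h.py <<'E'
import numpy as np, cv2
from rig import vision
def ray(n,u,v):
    c=vision.calibration(n);K=np.array(c["K"]);E=np.array(c["extrinsics"])
    d=np.linalg.inv(K)@[u,v,1.]; d=E[:3,:3]@[d[0],-d[1],-d[2]]
    return E[:3,3],d/np.linalg.norm(d)
def onz(n,u,v,z):
    o,d=ray(n,u,v); return o+d*(z-o[2])/d[2]
def tri(a,b):
    (o1,d1),(o2,d2)=ray(*a),ray(*b)
    A=np.c_[d1,-d2]; t=np.linalg.lstsq(A,o2-o1,rcond=None)[0]
    p,q=o1+t[0]*d1,o2+t[1]*d2; return (p+q)/2,np.linalg.norm(p-q)
def blobs(im,m,roi,mn=8):
    mm=np.zeros_like(m,np.uint8);x0,y0,x1,y1=roi;mm[y0:y1,x0:x1]=m[y0:y1,x0:x1]
    n,l,s,c=cv2.connectedComponentsWithStats(mm)
    return [(s[i].tolist(),np.round(c[i],1).tolist(),np.argwhere(l==i)[:,::-1]) for i in range(1,n) if s[i][4]>=mn]
E
python3 - <<'E'
from h import *
T=cv2.imread("pics/top0.png")[:,:,::-1].astype(int);S=cv2.imread("pics/scene0.png")[:,:,::-1].astype(int)
def masks(I):
    r,g,b=I[...,0],I[...,1],I[...,2]
    return dict(red=(r>110)&(g<50)&(b<50), black=(r<32)&(g<32)&(b<32), blue=(b>80)&(r<60))
for n,I,roi in(("top",T,(200,130,420,310)),("scene",S,(250,130,450,310))):
    for k,m in masks(I).items():
        for s,c,p in blobs(I,m.astype(np.uint8),roi):
            pc=p-p.mean(0);u,sv,vt=np.linalg.svd(pc,full_matrices=False);t=pc@vt[0]
            print(n,k,s,c,"ends",np.round(p.mean(0)+vt[0]*t.min(),1),np.round(p.mean(0)+vt[0]*t.max(),1))
for n,I,(x0,y0,x1,y1) in(("top",T,(205,150,425,310)),("scene",S,(260,130,460,290))):
    cv2.imwrite(f"pics/{n}_z.png",cv2.resize(I[y0:y1,x0:x1,::-1].astype(np.uint8),None,fx=3.6,fy=3.6,interpolation=cv2.INTER_CUBIC))
E
```

```text
top red [326, 218, 18, 5, 66] [334.2, 219.7] ends [325.9 219.2] [343.  220.1]
top black [281, 216, 16, 20, 158] [287.9, 226.5] ends [292.5 217.8] [284.2 233.6]
top black [312, 238, 54, 34, 599] [338.4, 254.2] ends [313.2 241.5] [363.2 266.7]
top blue [251, 190, 40, 37, 589] [268.1, 207.7] ends [249.2 215.9] [287.1 199.3]
top blue [244, 197, 7, 12, 21] [247.0, 202.8] ends [249.9 197. ] [244.3 208.2]
top blue [235, 227, 37, 24, 284] [253.9, 238.7] ends [235.8 230.2] [270.4 246.3]
top blue [271, 227, 8, 5, 26] [274.1, 229.2] ends [270.7 227.7] [277.7 230.7]
scene red [346, 170, 16, 14, 75] [353.4, 176.3] ends [347.1 170.7] [360.  182.1]
scene black [363, 142, 29, 44, 524] [375.9, 162.2] ends [366.9 143. ] [385.6 182.9]
scene black [376, 193, 30, 20, 322] [389.4, 202.5] ends [402.9 197.8] [376.3 207. ]
scene black [391, 244, 3, 7, 9] [392.2, 246.9] ends [392. 244.] [392.5 250. ]
scene black [391, 250, 3, 7, 12] [391.6, 253.6] ends [391.1 250. ] [391.9 256. ]
scene blue [397, 211, 23, 17, 122] [405.9, 219.8] ends [414.3 207.7] [401.6 226. ]
scene blue [418, 217, 9, 8, 54] [421.2, 220.7] ends [417.9 217.1] [424.6 224.3]
scene blue [395, 229, 7, 15, 41] [397.8, 234.4] ends [396. 229.] [400.8 243.1]
scene blue [406, 230, 22, 5, 34] [415.6, 231.6] ends [426.9 229.7] [406.  233.1]
scene blue [402, 245, 3, 5, 8] [403.1, 247.0] ends [402. 245.] [404.2 248.9]
scene blue [385, 248, 5, 4, 14] [387.1, 249.1] ends [384.9 248.3] [388.8 249.7]
scene blue [367, 250, 36, 40, 648] [383.6, 270.0] ends [371.2 249.5] [395.1 289.2]
scene blue [435, 276, 5, 3, 10] [437.1, 277.3] ends [434.9 277.7] [438.8 277. ]
```

View pics/top_z.png

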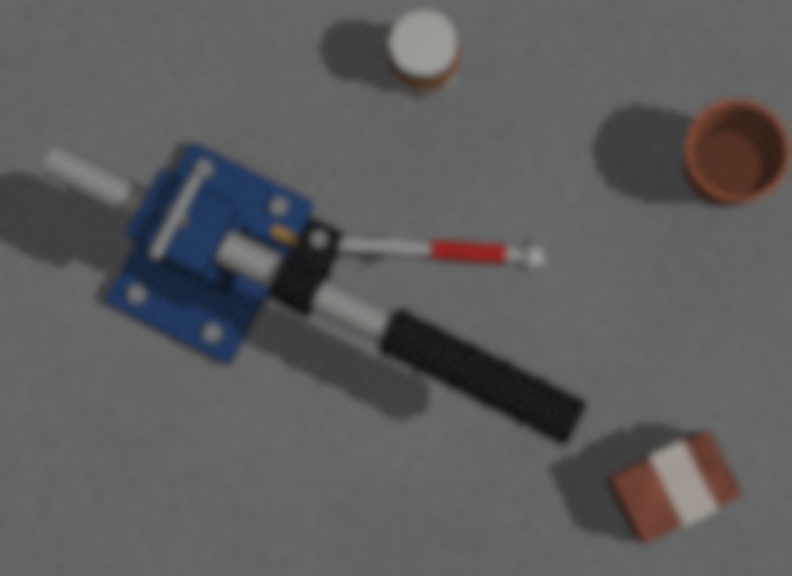

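View pics/scene_z.png

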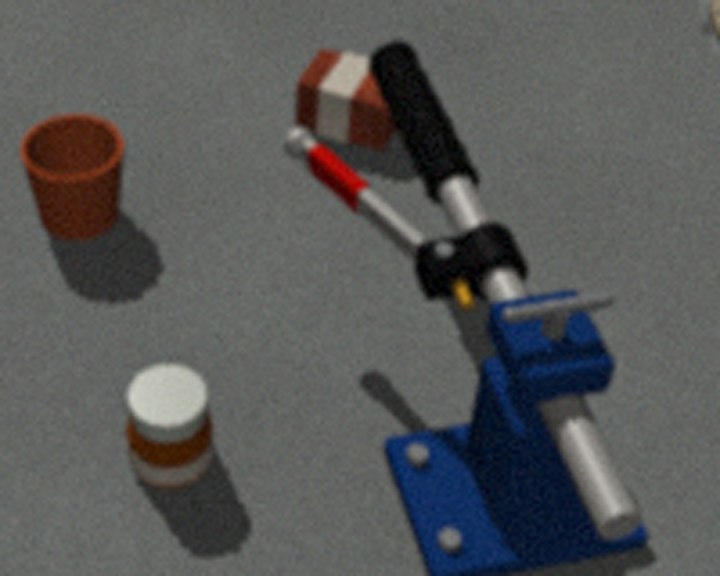

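Zoomed top view: bar end at (218.5,194), grip end at (364,267), pivot bolt at (293.3,216.1), ball at (353.6,221.1). I'll cast these and cross-check them with the scene view.

Run:
```python
from h import *
z=lambda u,v:(205+(u+.5)/3.6-.5,150+(v+.5)/3.6-.5)
zs=lambda u,v:(260+(u+.5)/3.6-.5,130+(v+.5)/3.6-.5)
r=lambda p:np.round(p,1)
print("sleeve",tri(("top",334.2,219.7),("scene",353.4,176.3)),"ball",tri(("top",*z(535,256)),("scene",*zs(297,139))))
print("grip", tri(("top",338.4,254.2),("scene",375.9,162.2)))
print("pivotbolt",tri(("top",*z(319,238)),("scene",*zs(443,247))))
P=lambda u,v,h=120:onz("top",*z(u,v),h)
print("tail",r(P(48,157)),"grip end",r(P(575,422)),"grip start",r(P(392,330)),"ball",r(P(535,256)),"pivot~132",r(P(319,238,132)),"sleeve",r(onz("top",334.2,219.7,120)))
a,b=P(48,157),P(575,422)
y=(a-b)/np.linalg.norm(a-b);y[2]=0;x=np.array([y[1],-y[0],0])
print("len",np.linalg.norm(a-b),"y",y,"x",x)
for nm,o in(("tail",a-265*y),("end",b+115*y)): print("origin",nm,r(o))
# scene based
for n,u,v in(("gripC",375.9,162.2),("sleeveC",353.4,176.3),("tail",*zs(618,522))): print(n,r(onz("scene",u,v,120)))
o=(a-265*y+b+115*y)/2
th=np.arctan2(y[1],y[0]);print("th",th,"origin",o)
for nm,p in(("ball",P(535,256)),("pivot",P(319,238,132)),("sleeve",onz("top",334.2,219.7,120)),("sleeve_s",onz("scene",353.4,176.3,120))):
    print(nm,"in handle",r([(p-o)@x,(p-o)@y]))
for nm,p in(("jar",P(423,42,60)),("pot",P(737,150,65)),("brick",P(682,485,45))): print(nm,r(p),"handle",r([(p-o)@x,(p-o)@y]))
```

```text
sleeve (array([561.30662054, -21.95501993, 128.41139035]), np.float64(1.3884268079056954)) ball (array([559.7413278 , -64.83921157, 122.25864663]), np.float64(1.5157623541610283))
grip (array([482.91151093, -33.01926044, 122.63812212]), np.float64(1.00995319763983))
pivotbolt (array([566.1553861 ,  72.46633992, 138.35644731]), np.float64(0.8294319216547182))
tail [618.6 252.1 120. ] grip end [455.5 -92.1 120. ] grip start [511.   24.9 120. ] ball [560.6 -65.5 120. ] pivot~132 [567.4  72.7 132. ] sleeve [562.1 -21.5 120. ]
len 380.88444472805355 y [0.42818775 0.9036898  0.        ] x [ 0.9036898  -0.42818775  0.        ]
origin tail [505.1  12.6 120. ]
origin end [504.8  11.8 120. ]
gripC [480.8 -35.6 120. ]
sleeveC [555.1 -29.5 120. ]
tail [615.1 248.2 120. ]
th 1.1283098891671253 origin [504.94826413  12.23209059 120.        ]
ball in handle [ 83.6 -46.4]
pivot in handle [30.5 81.3]
sleeve in handle [66. -6.]
sleeve_s in handle [ 63.2 -16.2]
jar [716.9  11.3  60. ] handle [191.9  89.9]
pot [ 644.2 -203.8   65. ] handle [ 218.3 -135.6]
brick [ 419.4 -168.7   45. ] handle [ 1.000e-01 -2.001e+02]
```

The top view is consistent: length is 380.9 against 380, pivot (30.5,81.3) against (30,83) and sleeve (66,-6) against (67,-4.5). Next I'll compute the approach with the fingers shut and pointing down, the finger sides (tool y) facing the lever.

```bash
cat > g.py <<'E'
import numpy as np
from rig import sense
from scipy.spatial.transform import Rotation as R
O=np.array([505.,12.2,0]);Y=np.array([.4282,.9037,0]);X=np.array([.9037,-.4282,0]);Z=np.array([0,0,1.])
H=lambda x,y,z:O+x*X+y*Y+z*Z
def st():
    s=sense();q=s["ee_rot"];return s,s["eef_pos"],R.from_quat([q[1],q[2],q[3],q[0]])
def rep(tgt=None,sgn=None):
    s,p,r=st();d=p-O
    print("t",round(s["time_s"],3),"pos",np.round(p,1),"handle",np.round([d@X,d@Y,d[2]],1),"F",np.round(s["force"],1),"Fh",np.round([s["force"]@X,s["force"]@Y],1),"grip",round(s["grip_width"],2),"j",np.round(s["joints"],2))
    print("axes in handle: y",np.round([r.as_matrix()[:,1]@X,r.as_matrix()[:,1]@Y,r.as_matrix()[2,1]],3),"x",np.round(r.as_matrix()[:,0],3))
    if tgt is not None: print("shift cm",np.round(r.inv().apply(H(*tgt)-p)/10,2))
    a=.08
    for sg in(1,-1):
        y=sg*(X*np.cos(a)+Y*np.sin(a)) # outward normal at stop
        x=-Z; m=np.c_[x,y,np.cross(x,y)]
        print("turn",sg,np.round((r.inv()*R.from_matrix(m)).as_rotvec(),3))
E
python3 -c "
from g import *
rep((115,-8,231))"
```

```text
t 0.1 pos [187.7 490.1 230.8] handle [-491.4  296.   230.8] F [ 0.8 -0.2 -0.3] Fh [0.8 0.2] grip 1.0 j [ 0.98  0.31  1.5   0.    1.33 -0.22]
axes in handle: y [-0.997 -0.077  0.   ] x [-0.001 -0.001 -1.   ]
shift cm [  0.   -58.13 -34.95]
turn 1 [ 3.138e+00 -0.000e+00  2.000e-03]
turn -1 [-0.003 -0.001 -0.   ]
```

```bash
python3 -m pendant '[[0,0,0,-1,-5,-3,0],[0,0,0,-2,-10,-6,0],[0,0,0,-3,-15,-9,0],[0,0,0,-3,-20,-12,0],[0,0,0,-3,-25,-15,0]]' 40; python3 -m pendant '[[0,0,0,0,-5,-3,0],[0,0,0,0,-10,-6,0],[0,0,0,0,-15,-9,0],[0,0,0,0,-20,-12,0],[0,0,0,0,-25,-15,0]]'; python3 -c "
from g import *
rep((115,-8,231))"
```

```text
time_s: 0.72
eef_pos: [368.4, 259.1, 261.3]
ee_rot: [0.583, -0.401, 0.583, 0.401]
force: [1.0, 1.1, 0.1]
grip_width: 0.0
time_s: 1.35
eef_pos: [548.3, 29.6, 261.0]
ee_rot: [0.583, -0.401, 0.583, 0.401]
force: [0.2, 0.6, 0.7]
grip_width: 0.001
t 1.35 pos [548.3  29.6 261. ] handle [ 31.7  34.2 261. ] F [0.2 0.6 0.7] Fh [-0.1  0.6] grip 0.0 j [-0.16  0.35  1.37  0.    1.42 -1.36]
axes in handle: y [-0.997 -0.076  0.001] x [-0.  0. -1.]
shift cm [ 3.   -7.99 -4.84]
turn 1 [ 3.138e+00 -1.000e-03 -0.000e+00]
turn -1 [-0.004  0.    -0.001]
```

```bash
python3 -m pendant '[[0,0,0,0,-3,-2,0],[0,0,0,0,-6,-4,0],[0,0,0,1,-8,-4.8,0],[0,0,0,4,-8,-4.8,0],[0,0,0,7,-8,-4.8,0]]'; python3 -c "
from g import *
rep((115,-8,97))
import cv2
from rig import vision
for n,(x0,y0,x1,y1) in(('top',(255,140,415,260)),('scene',(260,90,420,210))):
    I=vision.capture(n);cv2.imwrite(f'pics/{n}1.png',cv2.resize(I[y0:y1,x0:x1,::-1],None,fx=4,fy=4))"
```

```text
time_s: 1.98
eef_pos: [604.9, -42.4, 189.9]
ee_rot: [0.583, -0.4, 0.583, 0.401]
force: [0.2, -0.3, 0.1]
grip_width: -0.002
t 1.975 pos [604.9 -42.4 189.9] handle [113.6  -6.6 189.9] F [ 0.2 -0.3  0.1] Fh [ 0.3 -0.2] grip -0.0 j [-0.26  0.52  1.3   0.    1.32 -1.47]
axes in handle: y [-0.997 -0.076  0.001] x [-0.001  0.    -1.   ]
shift cm [ 9.29 -0.13 -0.15]
turn 1 [ 3.138e+00 -1.000e-03  0.000e+00]
turn -1 [-0.004 -0.    -0.001]
```

View pics/top1.png

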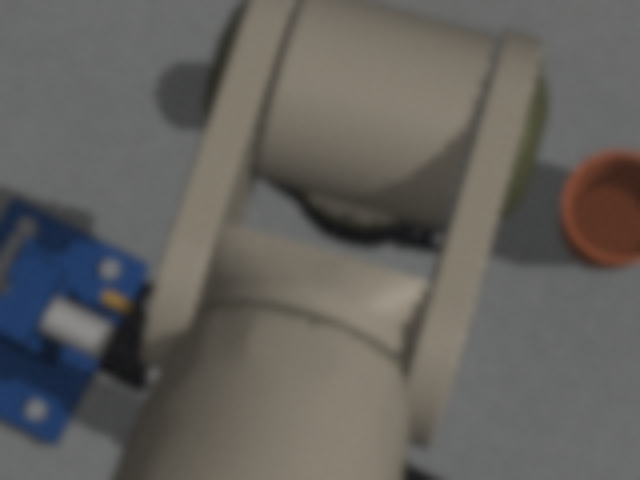

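View pics/scene1.png

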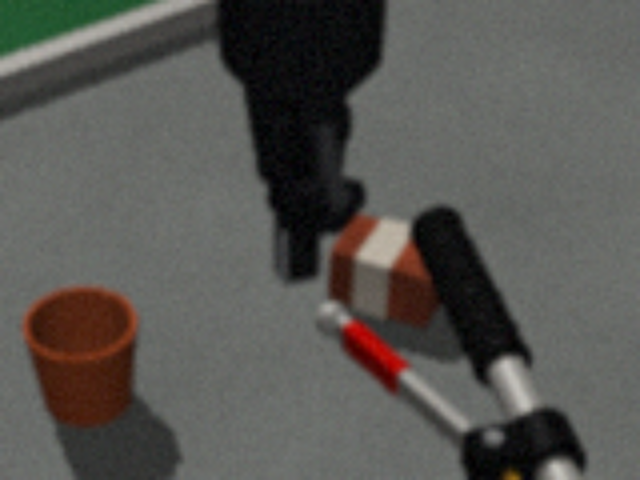

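The scene view shows the shut fingertips clear of the lever at zoom (297,278), with the sleeve at (375,350) and the pot clear. I'll go down to z≈100.

```bash
python3 -m pendant '[[0,0,0,3,-0.1,0,0],[0,0,0,6,-0.2,0,0],[0,0,0,9,-0.3,0,0],[0,0,0,9,-0.2,0,0],[0,0,0,9,-0.2,0,0]]'; python3 -c "
from g import *
rep((115,-8,100))
import cv2
from rig import vision
for n,(x0,y0,x1,y1) in(('scene',(260,90,420,210)),):
    I=vision.capture(n);cv2.imwrite(f'pics/{n}2.png',cv2.resize(I[y0:y1,x0:x1,::-1],None,fx=4,fy=4))"
```

```text
time_s: 2.7
eef_pos: [607.6, -43.0, 103.3]
ee_rot: [0.583, -0.401, 0.582, 0.4]
force: [-0.2, 0.2, 0.6]
grip_width: 0.0
t 2.7 pos [607.6 -43.  103.3] handle [116.4  -5.9 103.3] F [-0.2  0.2  0.6] Fh [-0.2  0.1] grip 0.0 j [-0.26  0.61  1.39 -0.    1.14 -1.47]
axes in handle: y [-0.997 -0.077 -0.003] x [ 0.002 -0.001 -1.   ]
shift cm [ 0.33  0.15 -0.19]
turn 1 [ 3.138  0.004 -0.   ]
turn -1 [-0.003  0.     0.003]
```

View pics/scene2.png

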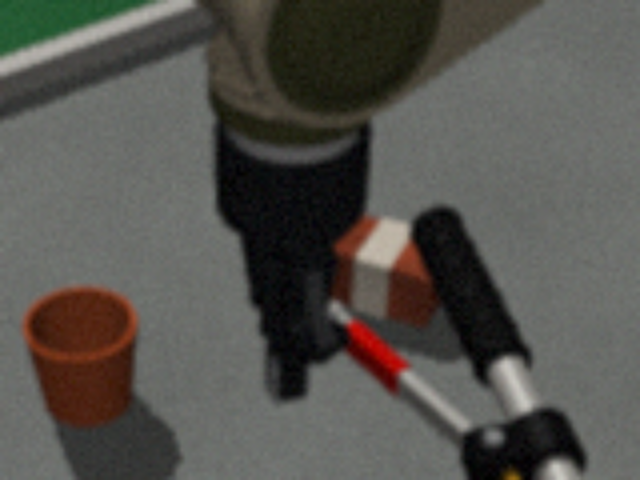

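```bash
python3 -m pendant '[[0,0,0,0.2,1,0,0],[0,0,0,0.2,2,0,0],[0,0,0,0.2,3,0,0],[0,0,0,0.2,3.7,0,0],[0,0,0,0.2,4.2,0,0]]'; python3 -c "
from g import *
rep((54.6,-11,100))"
```

```text
time_s: 3.38
eef_pos: [567.7, -28.1, 99.7]
ee_rot: [0.583, -0.401, 0.582, 0.4]
force: [2.7, -2.5, -0.3]
grip_width: -0.001
t 3.375 pos [567.7 -28.1  99.7] handle [73.9 -9.5 99.7] F [ 2.7 -2.5 -0.3] Fh [ 3.5 -1.1] grip -0.0 j [-0.26  0.54  1.53 -0.    1.07 -1.46]
axes in handle: y [-0.997 -0.077 -0.002] x [ 0.001 -0.001 -1.   ]
shift cm [-0.03  1.93  0.  ]
turn 1 [3.138e+00 3.000e-03 0.000e+00]
turn -1 [-0.003 -0.     0.002]
```

Contact was made at about 3.5 N, as expected. I'll continue slowly.

```bash
python3 -m pendant '[[0,0,0,0,0.3,0,0],[0,0,0,0,0.6,0,0],[0,0,0,0,0.9,0,0],[0,0,0,0,1.2,0,0],[0,0,0,0,1.4,0,0]]'; python3 -c "
from g import *
rep((54.6,-11,100))"
```

```text
time_s: 4.0
eef_pos: [554.5, -23.0, 99.3]
ee_rot: [0.583, -0.401, 0.583, 0.401]
force: [3.1, -5.0, 0.8]
grip_width: -0.001
t 4.0 pos [554.5 -23.   99.3] handle [ 59.8 -10.6  99.3] F [ 3.1 -5.   0.8] Fh [ 5.  -3.1] grip -0.0 j [-0.25  0.51  1.57 -0.    1.06 -1.46]
axes in handle: y [-0.997 -0.077 -0.   ] x [ 0. -0. -1.]
shift cm [-0.07  0.52  0.  ]
turn 1 [3.138 0.    0.   ]
turn -1 [-0.003 -0.     0.   ]
```

```bash
python3 -m pendant '[[0,0,0,0,0.1,0,0],[0,0,0,0,0.2,0,0],[0,0,0,0,0.3,0,0],[0,0,0,0,0.4,0,0],[0,0,0,0,0.4,0,0]]'; python3 -c "
from g import *
rep((54.6,-11,100))"
```

```text
time_s: 4.62
eef_pos: [550.8, -21.7, 99.3]
ee_rot: [0.583, -0.401, 0.583, 0.4]
force: [3.9, -5.2, 0.3]
grip_width: 0.002
t 4.625 pos [550.8 -21.7  99.3] handle [ 56.  -11.   99.3] F [ 3.9 -5.2  0.3] Fh [ 5.8 -3.1] grip 0.0 j [-0.25  0.51  1.58 -0.    1.05 -1.46]
axes in handle: y [-0.997 -0.077 -0.001] x [ 0.    -0.001 -1.   ]
shift cm [-0.07  0.14  0.01]
turn 1 [3.138e+00 1.000e-03 1.000e-03]
turn -1 [-0.003 -0.     0.001]
```

```bash
python3 -m pendant '[[0,0,0,0,0.05,0,0],[0,0,0,0,0.1,0,0],[0,0,0,0,0.15,0,0],[0,0,0,0,0.2,0,0],[0,0,0,0,0.2,0,0]]'; python3 -c "
from g import *
rep((54.6,-11,100))"
```

```text
time_s: 5.25
eef_pos: [549.0, -21.1, 99.3]
ee_rot: [0.583, -0.401, 0.583, 0.4]
force: [3.0, -5.7, -0.5]
grip_width: 0.003
t 5.25 pos [549.  -21.1  99.3] handle [ 54.  -11.3  99.3] F [ 3.  -5.7 -0.5] Fh [ 5.2 -3.9] grip 0.0 j [-0.25  0.5   1.59 -0.    1.05 -1.46]
axes in handle: y [-0.997 -0.077 -0.001] x [ 0.    -0.001 -1.   ]
shift cm [-0.07 -0.06  0.02]
turn 1 [3.138e+00 1.000e-03 1.000e-03]
turn -1 [-0.003 -0.001  0.001]
```

```bash
python3 -m pendant '[[0,0,0,0,0.05,0,0],[0,0,0,0,0.1,0,0],[0,0,0,0,0.15,0,0],[0,0,0,0,0.2,0,0],[0,0,0,0,0.2,0,0]]'; python3 -c "
from g import *
rep((54.6,-11,100))
import cv2
from rig import vision
for n,(x0,y0,x1,y1) in(('scene',(310,110,430,220)),('top',(265,180,385,280))):
    I=vision.capture(n);cv2.imwrite(f'pics/{n}3.png',cv2.resize(I[y0:y1,x0:x1,::-1],None,fx=5,fy=5))"
```

```text
time_s: 5.88
eef_pos: [547.8, -20.7, 99.4]
ee_rot: [0.583, -0.402, 0.582, 0.4]
force: [7.2, -6.4, -1.7]
grip_width: 0.004
t 5.875 pos [547.8 -20.7  99.4] handle [ 52.8 -11.4  99.4] F [ 7.2 -6.4 -1.7] Fh [ 9.2 -2.7] grip 0.0 j [-0.25  0.5   1.59 -0.    1.05 -1.46]
axes in handle: y [-0.997 -0.076 -0.003] x [ 0.002 -0.001 -1.   ]
shift cm [-0.06 -0.18  0.02]
turn 1 [3.138e+00 4.000e-03 1.000e-03]
turn -1 [-0.003 -0.     0.003]
```

View pics/scene3.png

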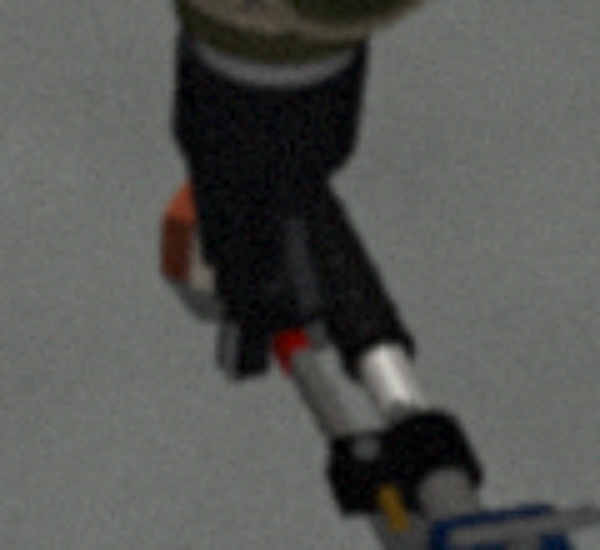

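View pics/top3.png

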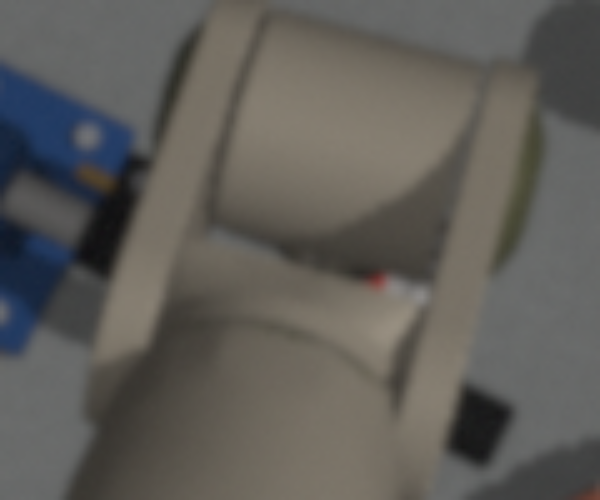

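The scene view shows the sleeve end at (292,350) and the lever nearly parallel to the bar. Force is rising and the advance is stalling, so I'll confirm the stop with a little more.

```bash
python3 -m pendant '[[0,0,0,0,0.05,0,0],[0,0,0,0,0.1,0,0],[0,0,0,0,0.12,0,0],[0,0,0,0,0.12,0,0],[0,0,0,0,0.12,0,0]]'; python3 -c "
from g import *
rep((54.6,-11,100))"
```

```text
time_s: 6.6
eef_pos: [547.6, -20.6, 99.6]
ee_rot: [0.584, -0.402, 0.582, 0.399]
force: [12.0, -8.3, -4.9]
grip_width: -0.001
t 6.6 pos [547.6 -20.6  99.6] handle [ 52.6 -11.4  99.6] F [12.  -8.3 -4.9] Fh [14.4 -2.3] grip -0.0 j [-0.25  0.5   1.6  -0.    1.04 -1.46]
axes in handle: y [-0.997 -0.076 -0.005] x [ 0.005 -0.002 -1.   ]
shift cm [-0.04 -0.21  0.03]
turn 1 [3.138 0.008 0.   ]
turn -1 [-0.004 -0.     0.005]
```

The stop is confirmed: 5 N more gave only 0.2 mm. Now I'll release fully and look.

```bash
python3 -m pendant '[[0,0,0,0,-1,0,0],[0,0,0,0,-2,0,0],[0,0,0,0,-3.5,0,0],[0,0,0,0,-4.5,0,0],[0,0,0,0,-4.5,0,0]]'; python3 -c "
from g import *
from h import *
rep()
I=vision.capture('scene');cv2.imwrite('pics/scene4.png',cv2.resize(I[110:220,310:430,::-1],None,fx=5,fy=5))
I=I.astype(int);m=(I[...,0]>110)&(I[...,1]<50)&(I[...,2]<50)
print([b[:2] for b in blobs(I,m.astype(np.uint8),(300,130,420,220))])"
```

```text
time_s: 7.22
eef_pos: [587.8, -35.7, 98.8]
ee_rot: [0.582, -0.4, 0.583, 0.401]
force: [0.2, 0.0, 1.3]
grip_width: -0.0
t 7.225 pos [587.8 -35.7  98.8] handle [95.3 -7.8 98.8] F [0.2 0.  1.3] Fh [0.1 0.1] grip -0.0 j [-0.26  0.58  1.46 -0.    1.1  -1.46]
axes in handle: y [-0.997 -0.077  0.001] x [-0.001  0.    -1.   ]
turn 1 [ 3.138e+00 -2.000e-03  0.000e+00]
turn -1 [-0.003 -0.    -0.001]
[([354, 176, 8, 8, 32], [357.2, 179.5])]
```

View pics/scene4.png

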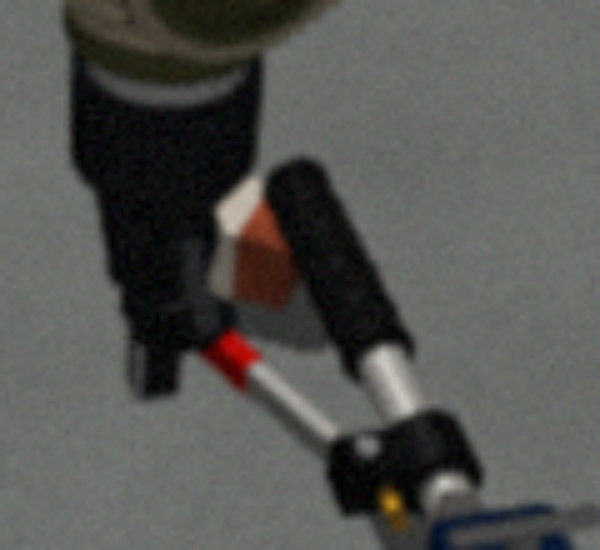

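The lever is fully back out: the sleeve's inner end is at (362,184) again, as at the start, with no force on the tool. Now the second press.

```bash
python3 -m pendant '[[0,0,0,0,0,0,0],[0,0,0,0,0.6,0,0],[0,0,0,0,1.3,0,0],[0,0,0,0,2,0,0],[0,0,0,0,2.5,0,0]]';  python3 -m pendant '[[0,0,0,0,0.4,0,0],[0,0,0,0,0.8,0,0],[0,0,0,0,1.2,0,0],[0,0,0,0,1.5,0,0],[0,0,0,0,1.7,0,0]]'; python3 -m pendant '[[0,0,0,0,0.1,0,0],[0,0,0,0,0.15,0,0],[0,0,0,0,0.2,0,0],[0,0,0,0,0.25,0,0],[0,0,0,0,0.25,0,0]]'; python3 -c "
from g import *
rep()"
```

```text
time_s: 7.9
eef_pos: [564.5, -26.8, 99.7]
ee_rot: [0.583, -0.401, 0.582, 0.4]
force: [3.3, -2.2, -0.1]
grip_width: -0.0
time_s: 8.52
eef_pos: [548.8, -21.0, 99.5]
ee_rot: [0.583, -0.401, 0.583, 0.4]
force: [3.6, -5.6, 0.9]
grip_width: 0.001
time_s: 9.15
eef_pos: [547.7, -20.6, 99.6]
ee_rot: [0.583, -0.402, 0.582, 0.399]
force: [9.9, -6.5, -2.5]
grip_width: 0.002
t 9.15 pos [547.7 -20.6  99.6] handle [ 52.7 -11.4  99.6] F [ 9.9 -6.5 -2.5] Fh [11.7 -1.6] grip 0.0 j [-0.25  0.5   1.6  -0.    1.04 -1.46]
axes in handle: y [-0.997 -0.076 -0.004] x [ 0.004 -0.002 -1.   ]
turn 1 [3.138 0.007 0.   ]
turn -1 [-0.004 -0.     0.004]
```

Let it settle, then check the force and the bystanders.

```bash
python3 -m pendant '[[0,0,0,0,0,0,0],[0,0,0,0,0,0,0],[0,0,0,0,0,0,0],[0,0,0,0,0,0,0],[0,0,0,0,0,0,0]]'; python3 -c "
from g import *
from h import *
rep()
I=vision.capture('scene');cv2.imwrite('pics/scene5.png',I[100:280,240:460,::-1].repeat(3,0).repeat(3,1))
I=vision.capture('top')[:,:,::-1];J=cv2.imread('pics/top0.png')
for n,(a,b,c,d) in dict(jar=(308,150,336,178),pot=(390,175,428,210),brick=(372,268,414,302)).items():
    print(n,cv2.phaseCorrelate(*[cv2.cvtColor(k[b:d,a:c],cv2.COLOR_BGR2GRAY).astype(np.float32) for k in (J,I)]))
rep()"
```

```text
time_s: 9.78
eef_pos: [547.7, -20.7, 99.6]
ee_rot: [0.583, -0.402, 0.582, 0.399]
force: [9.4, -7.0, -2.5]
grip_width: 0.001
t 9.775 pos [547.7 -20.7  99.6] handle [ 52.7 -11.4  99.6] F [ 9.4 -7.  -2.5] Fh [11.5 -2.3] grip 0.0 j [-0.25  0.5   1.6  -0.    1.04 -1.46]
axes in handle: y [-0.997 -0.076 -0.004] x [ 0.004 -0.002 -1.   ]
turn 1 [3.138 0.007 0.   ]
turn -1 [-0.004 -0.     0.004]
jar ((-0.03407896281527556, -0.05440532973193335), 0.9603753157456716)
pot ((-0.011081304721798801, -0.04529143756408516), 0.9894846012194951)
brick ((0.6007310973834379, -0.021769366334613238), 0.9838460969336239)
t 9.875 pos [547.7 -20.7  99.6] handle [ 52.7 -11.4  99.6] F [10.  -7.3 -3. ] Fh [12.1 -2.3] grip 0.0 j [-0.25  0.5   1.6  -0.    1.04 -1.46]
axes in handle: y [-0.997 -0.076 -0.004] x [ 0.004 -0.002 -1.   ]
turn 1 [3.138 0.007 0.   ]
turn -1 [-0.004 -0.     0.004]
```

View pics/scene5.png

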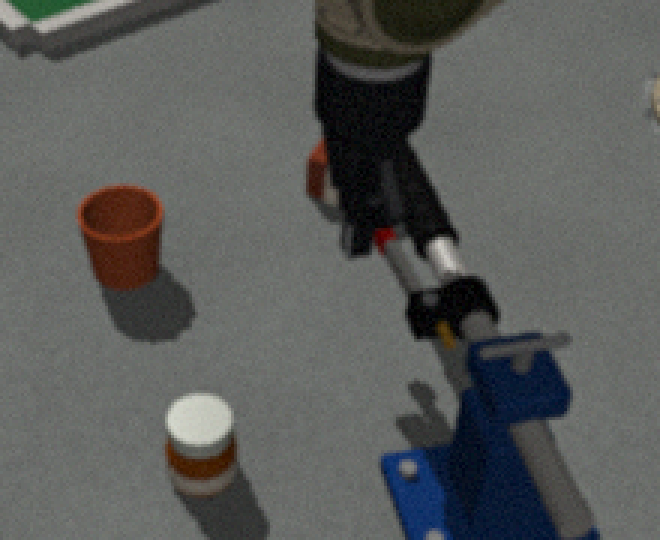

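The lever is at its stop (sleeve end at zoom (383,238)). The push is steady at about 12 N, and pot, jar and brick have not moved. Handing in.

```bash
python3 -c "
from rig import job
print(job.finish_job())"
```

```text
the job is handed in; nothing more can be done
None
```

I pressed the lever in to its stop with the sides of the shut fingers, let it spring back out, and pressed it in again. I handed the job in at about 9.9 s while still holding it there. The system gave no verdict.

- **First press:** the force rose to about 14 N, and the last 1.2 mm of commanded travel moved the fingers only 0.2 mm, so I took that as the stop.
- **Release:** the force dropped to about zero, and the red sleeve's inner end was back at its starting pixels in the scene view.
- **Second press:** the fingers stopped at the same place to within 0.1 mm, with a steady push of about 12 N, well under the 35 N limit. From the given sizes, the fingers should stay more than 20 mm off the grip. I did not measure that gap directly.
- **Bystanders:** the pot and jar show no shift in the top view (under 0.1 px). The brick reads 0.6 px, about 1–2 mm; I think that is the arm's changed shadow, because nothing went near it.
- **Disagreement:** the scene camera placed the sleeve about 8–10 mm away from the top camera's position. I used the top view, which matched the given sizes to about 2 mm except at the ball end (about 5 mm off). First contact and the stop then came about where it predicted, the stop within 2 mm.

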